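Hang the consumables holder on the splash-screen screw

TASK

Pick up the blue holder by its orange tab and hang it on the grey splash screen: put its keyhole over the screw head so the plate lies flat on the screen, then slide it down so the screw locks in the narrow slot, and let go. Feel your way gently, since the screw was set by hand and is off the middle of its yellow pad; never press hard on the screen or screw (stay below 25 N), and leave the bottle, jar and tube rack where they stand.

Things in the scene. Friction and masses are not known exactly. Their poses are not given: they have to be found in the camera images.
- tab (a point): Grasp point: centre of the loose blue holder's orange finger tab (10 mm thick along x, 36 mm wide along y), 143 mm above the holder's underside, 17 mm below the tab's top, 33 mm above the blue plate's top. Holder axes: x out of its front, y along its width, z up. It stands upright on the bench at the start; 0.15 to 0.31 kg.
- foot (a point): Middle of the lower edge of the blue holder's flat back face, level with its underside; 143 mm below and 5 mm behind (-x) tab; same axes. The back plate is 5 mm thick, 80 mm wide, 110 mm high, its back flush with the tab's back. On its front, at the bottom, an open tray 50 mm deep, 80 mm wide, 40 mm high; the underside is flat.
- hole (a point): Centre of the keyhole's wide opening, on the plate's back face, mid-width, 62 mm above the underside; holder axes. Opening 20 x 20 mm; its top corners slope at 45 degrees into a slot 9 mm wide running straight up to 26 mm above this centre. With the screw at the slot's end this point is 23.5 mm below the screw's centre: the holder slides down that far from hole-centred to fully home.
- pad (a point): Centre of the yellow pad (48 x 36 mm, flush) on the front face of the fixed grey splash screen, 150 mm above the bench; x points straight out of that face, y sideways, z up. The screw's centre is anywhere within 15 mm sideways (y) and 9 mm up or down (z) of here and is not measured: look or feel for it with the holder's edges or fingertips. When hung, the holder's x lies along this x.
- rim (a point): Middle of the screen's top edge on its front face, 20 mm above pad, same axes; screen 200 mm wide, 12 mm thick, 170 mm high. The one fixed dark screw sticks straight out of the front face (along x): shank 5 mm diameter, head 15 mm diameter and 4.5 mm thick, 8 mm clear between face and head, the head's front 12.5 mm from the face. The holder's tab stays above this edge.
- gel_mid (a point): Middle (75 mm up) of a loose clear bottle with white cap, 60 mm diameter, 150 mm high; leave alone.
- jar_mid (a point): Middle (30 mm up) of a loose specimen jar with orange cap, 56 mm diameter, 60 mm high; leave alone.
- rack_mid (a point): A point 40 mm up in the middle of a loose white tube rack with capped tubes, 60 x 120 mm, 81 mm high; leave alone.
Mind the look-alikes: they are no part of the job. Of the things shaped like the part that bears pad, the grey one is meant.

How it is judged:
By the outcome, as a careful person would: the job done as asked, in the order asked, and still so for the second after the job is handed in, with the robot touching nothing.
It also fails if it takes over 54 s, if anything falls off the work surface, if the arm or the gripper's body presses on something with over 40 N, if the wrist force passes 120 N, or if a joint passes its speed limit or range.

ROBOT

A 6-joint arm with a two-finger parallel gripper is mounted at the origin on the work surface. World frame = base frame: x ahead of the robot, y to its left, z up, the work surface at z = 0. Lengths are in m, angles in rad, forces in N, time in s.
With the tool pointing down it reaches from about 0.225 to 0.725 m from the base axis. Payload 3.1 kg.
Tool frame: the origin (TCP) lies midway between the tips of the shut fingers; the grasp point (between the pads) lies 19 mm behind it; x points along the fingers, y is the direction in which the jaws open and shut, and the axes are right-handed (so a half turn about x gives the same grasp; the last joint's range is limited). The gripper opens to 85 mm and grips with 20 to 120 N. Pads are 22 mm wide; open, the fingers measure 114 mm over their backs; the gripper's body (76 mm by 85 mm) begins 54 mm behind the grasp point. The pads swing forward as they close: fully open they stand 13 mm farther back than shut.
Start: joints at [-1.305, 0.048, 0.099, 1.622, 0, 1.443], TCP at [0.201, -0.485, 0.231] pointing down, gripper open.
Joint ranges: [-2.91, 2.91], [-0.99, 1.94], [-1.21, 1.42], [-2.12, 2.29], [-1.49, 1.47], [-3.14, 3.14]. Speed limits (rad/s): [2.79, 2.79, 3.14, 3.14, 3.14, 3.14].

INTERFACE

Orientations are given as a unit quaternion [w, x, y, z].
In Python, from station import ctrl, eyes, finish_job gives the robot as it stands. The module is installed in compiled form; this text tells all that it offers.
- The arm moves only by the tool send_rows, never from a script. Its argument "targets" is a list of rows, each an object of numbers: "dx", "dy", "dz": the shift along the tool's x, y, z in mm; "wx", "wy", "wz": the turn, a rotation vector about the tool's x, y, z in degrees; "hand": the finger opening in mm, from 0 to 85.4. In form: [{"dx": .., "dy": .., "dz": .., "wx": .., "wy": .., "wz": .., "hand": ..}, ...]. A call has 1 to 12 rows; each row is the pose to reach, as a shift and turn from the pose commanded when the call began, along the tool's axes at that moment; what a row does not reach only later rows make up. A row lasts 1/8 s, in which the tool goes at most 62.5 mm and 10.7 degrees, less where a joint would pass 70% of its speed; a pose out of reach is approached as far as the arm can. A call with a gripper value outside its range is refused whole. The fingers move at their own pace and stop on an object; "newtons" is the grip in N (left out, the last holds). Time passes only in rows, so rows that repeat a pose let the fingers close. It gives the time, the measured TCP pose, the force and the opening at its end, in the units of the state.
- ctrl.read_state(): the state, without advancing time (a new reading comes with each control period).
- eyes.capture(name): name is "scene" or "side" or "wrist"; returns a dict with "image" (400x640x3 uint8, red, green, blue), "K" (3x3 intrinsics, pixels), "R" (3x3) and "t" (3): a world point X has camera coordinates R X + t. Camera axes: x right, y down, z forward; pixel columns grow to the right and rows downward; lengths in m; the calibration is good to about 2 mm. A picture is of the moment at which its call begins. There is no depth.
- finish_job(): hands the job in, once; it reports no verdict.
The state is a dict: "time": time; "qpos": joint angles; "joint_velocities": joint speeds; "joint_torque": joint torques, N m; "eef_pos": TCP position; "orientation": TCP orientation; "force": force on the tool from outside, world axes, zero at the start; "torque": the same for the moment, N m; "opening": opening from 0.0 (shut) to 1.0 (fully open).
Only numpy, scipy, OpenCV 4.12 (cv2) and the standard library are available. Lean on these libraries where they do the work, as an engineer would, in place of code of your own. Each camera call takes 0.05 s, during which the arm holds its last target.

## Working session

There is one attempt and no reset: what is moved stays moved. The work goes in short steps, Python scripts to look and compute and a tool call to move; the robot and the scene stay as the last step left them, time stands still between calls to the robot, and variables do not carry over. Pictures are saved under pics/ and viewed, and the job is handed in when it is done.

Besides the shell and the picture viewer there is one more tool, called after "Request:" as name([rows], argument=value, ...), one row to a line, values as JSON. send_rows: Moves the arm, as the interface text tells. Its arguments: {"type":"object","properties":{"targets":{"type":"array"},"newtons":{"type":"number"}},"required":["targets"]}

```bash
mkdir -p pics; python3 - <<'E'
from station import ctrl, eyes
import cv2, pickle
s=ctrl.read_state(); print(s)
d={}
for n in ["scene","side","wrist"]:
    c=eyes.capture(n); d[n]=c; cv2.imwrite(f"pics/{n}0.png",c["image"][:,:,::-1]); print(n,c["K"].tolist(),c["R"].tolist(),c["t"].tolist())
pickle.dump(d,open("c0.pkl","wb"))
E
```

```text
{'time': 0.0, 'qpos': array([-1.30479086e+00,  4.87481822e-02,  9.75760339e-02,  1.62197557e+00,
       -2.06461079e-06,  1.44301196e+00]), 'joint_velocities': array([-5.83720977e-04, -1.41441482e-03, -1.49533063e-03, -4.28336252e-05,
        1.38343558e-03, -1.71452069e-03]), 'joint_torque': array([-6.28217203e-04, -3.38778877e+01,  3.20016682e+01,  2.00037332e-02,
       -1.87143314e-04,  6.01990052e-06]), 'eef_pos': array([ 0.20127204, -0.48422828,  0.23010755]), 'orientation': array([-0.13749849, -0.69338597, -0.13915711,  0.69350224]), 'force': array([ 0.32306886, -0.35807886, -0.27002286]), 'torque': array([-0.03818201, -0.00267421, -0.0360885 ]), 'opening': 0.9999436486128299}
scene [[376.23814812248145, 0.0, 316.0718517420737], [0.0, 376.23814812248145, 198.8249699456238], [0.0, 0.0, 1.0]] [[-0.7408360785510633, 0.6716018287194504, 0.010624894247601959], [0.5514741374830099, 0.6172028275511444, -0.5611924316580209], [-0.3834555781370938, -0.4098922459910194, -0.827617161658689]] [0.47628243909695084, -0.1713744167841054, 1.115575998150023]
side [[363.26281398346083, 0.0, 316.13673078935574], [0.0, 363.26281398346083, 199.11195918794635], [0.0, 0.0, 1.0]] [[0.9140221966047913, -0.4052569135422031, -0.0181730058053082], [-0.24939986638211378, -0.5260393760667125, -0.813069665819558], [0.31994238662974356, 0.7476960671647211, -0.5818826861009637]] [-0.5485785153866161, 0.21032852291330903, 0.7017574941123426]
wrist [[278.78357616936796, 0.0, 321.2731582065464], [0.0, 278.78357616936796, 197.7468769292963], [0.0, 0.0, 1.0]] [[0.3829252949164089, -0.923778567518691, -0.0011733312814145973], [-0.889294427349603, -0.36897411226933496, 0.2702101514747309], [-0.2500472755262931, -0.10242686497287191, -0.9628006529566265]] [-0.5238113730391117, -0.034770457831094344, 0.37803596789293953]
```

View pics/scene0.png

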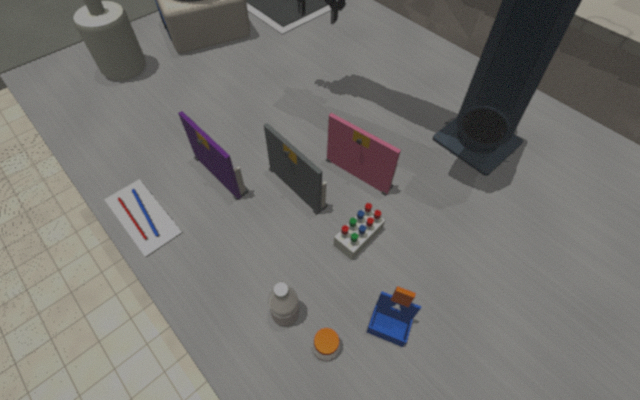

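View pics/side0.png

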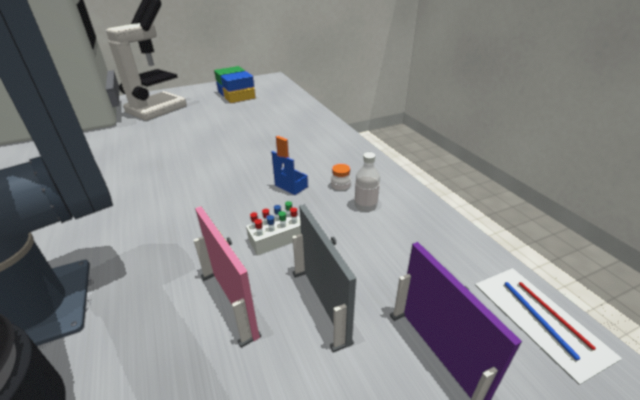

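View pics/wrist0.png

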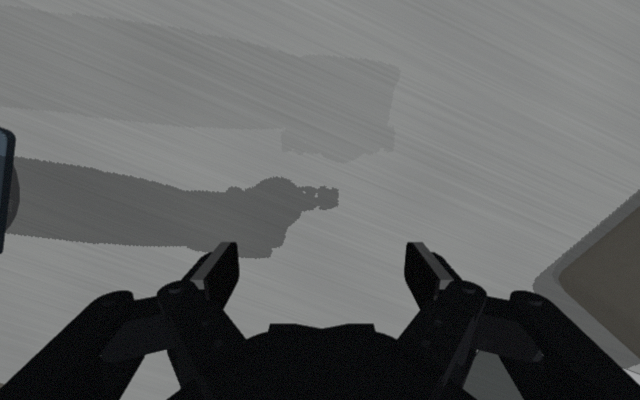

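The scene shows three screens: purple (213,155), grey (295,168) and pink (360,152). Grey is the one meant. The blue holder is at (393,318) with its orange tab at (403,297), and the rack, bottle and jar are at (360,228), (284,303) and (326,343). Next I'll confirm in enlarged crops.

```bash
python3 - <<'E'
import cv2, pickle, numpy as np
d=pickle.load(open("c0.pkl","rb"))
def crop(n,x0,y0,w,h,s):
    i=d[n]["image"][y0:y0+h,x0:x0+w,::-1]; return cv2.resize(i,None,fx=s,fy=s,interpolation=cv2.INTER_CUBIC)
a=crop("scene",255,115,80,100,6); b=crop("side",285,195,80,160,3.75) 
cv2.imwrite("pics/c_screen.png",np.hstack([a,cv2.resize(b,(300,600))]))
a=crop("scene",355,280,75,75,5); b=crop("side",260,130,75,75,5) 
cv2.imwrite("pics/c_holder.png",np.hstack([a,b]))
E
```

```text
(no output)
```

View pics/c_screen.png

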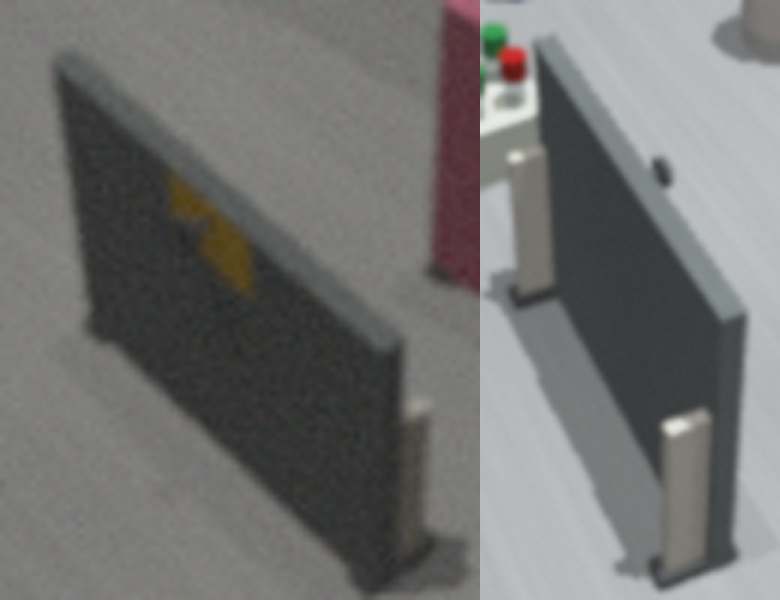

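View pics/c_holder.png

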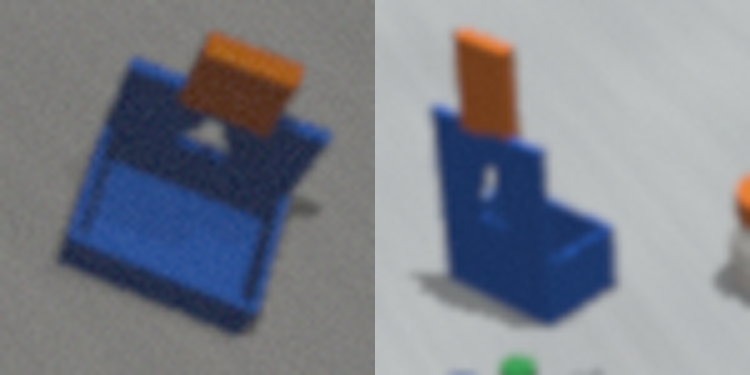

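Confirmed: the grey middle screen has a yellow pad at about scene (290,154), partly hidden by the dark screw head. The blue holder's tab is at about scene (403,297) and side (282,147). Next step is a pose fit.

```bash
cat > h.py <<'E'
import numpy as np, cv2
from scipy.optimize import least_squares
def proj(c,X):
    X=np.atleast_2d(X); p=(X@np.array(c["R"]).T+np.array(c["t"]))@np.array(c["K"]).T
    return p[:,:2]/p[:,2:]
def frame(p):
    c,s=np.cos(p[2]),np.sin(p[2]); return np.array([[c,-s,0],[s,c,0],[0,0,1]])
def loc(p,L): return np.atleast_2d(L)@frame(p).T+[p[0],p[1],0]
def fit(cams,obs,p0):
    # obs: list of (camname, local xyz, pixel)
    def r(p): return np.concatenate([proj(cams[n],loc(p,l))[0]-np.array(q) for n,l,q in obs])
    s=least_squares(r,p0,loss="soft_l1"); return s.x, r(s.x).reshape(-1,2)
def ray(c,uv):
    R=np.array(c["R"]);t=np.array(c["t"]);d=R.T@np.linalg.inv(c["K"])@np.array([uv[0],uv[1],1]);return -R.T@t,d
E
python3 - <<'E'
from h import *
import pickle
d=pickle.load(open("c0.pkl","rb"))
S=lambda x,y:("scene",(255+x/6-.4,115+y/6-.4))
T=lambda x,y:("side",(285+(x-480)/3.75-.4,195+y/3.75-.4))
for n in d: print(n, -np.array(d[n]["R"]).T@d[n]["t"])
# screen local: x out front, y side (left seen from.. ) origin front face bottom mid
def o(cp,l): return (cp[0],l,cp[1])
for sg in (1,-1):
  obs=[o(S(58,70),(0,-.1*sg,.17)),o(S(387,352),(0,.1*sg,.17)),o(S(402,340),(-.012,.1*sg,.17)),o(S(72,50),(-.012,-.1*sg,.17)),
     o(T(553,38),(0,.1*sg,.17)),o(T(537,44),(-.012,.1*sg,.17)),o(T(746,315),(0,-.1*sg,.17)),o(T(718,322),(-.012,-.1*sg,.17))]
  best=min((fit(d,obs,[.45,-.1,a]) for a in np.arange(-3,3.2,1)),key=lambda z:(z[1]**2).sum())
  print(sg,best)
# note scene left<->side ordering tested above
H=lambda x,y:("scene",(355+x/5-.4,280+y/5-.4))
G=lambda x,y:("side",(260+(x-375)/5-.4,130+y/5-.4))
for sg in (1,-1):
  obs=[o(H(130,58),(0,-.04*sg,.11)),o(H(330,132),(0,.04*sg,.11)),o(H(60,262),(.055,-.04*sg,.0)),o(H(245,332),(.055,.04*sg,.0)),
   o(H(213,32),(0,-.018*sg,.16)),o(H(303,66),(0,.018*sg,.16)),
   o(G(432,105),(0,.04*sg,.11)),o(G(547,150),(0,-.04*sg,.11)),o(G(448,275),(0,.04*sg,0)),o(G(552,322),(0,-.04*sg,0)),o(G(612,288),(.055,-.04*sg,0)),o(G(457,30),(0,.018*sg,.16))]
  best=min((fit(d,obs,[.45,.3,a]) for a in np.arange(-3,3.2,1)),key=lambda z:(z[1]**2).sum())
  print("H",sg,best)
E
```

```text
scene [0.87512961 0.24316657 0.82203536]
side [ 0.32934688 -0.63637547  0.56938296]
wrist [ 0.26418631 -0.45799408  0.372754  ]
1 (array([ 0.52261791, -0.22679215, -0.01409961]), array([[-0.97297589, -2.37558161],
       [-0.88280487,  0.02433922],
       [ 0.6842436 , -0.78689548],
       [ 0.66344277, -1.35283485],
       [ 0.61475295, -1.2574558 ],
       [-1.14768218, -1.26374238],
       [ 0.1334376 , -0.63488913],
       [ 0.19498736,  0.08204287]]))
-1 (array([ 0.51104146, -0.22754255,  3.14637786]), array([[ 2.00733582, -4.43992343],
       [ 3.39195255, -3.37528156],
       [-3.10018614,  1.49051387],
       [-4.24570377,  1.25701252],
       [-5.970092  ,  0.80392057],
       [ 4.29310814, -2.46062121],
       [-5.54145088,  1.88040991],
       [ 9.24132186, -2.67719532]]))
H 1 (array([0.57979835, 0.17342151, 0.47116825]), array([[ 0.14834002,  0.15470677],
       [ 0.40235342, -0.22410101],
       [-0.58942222,  1.13038034],
       [-0.80029398,  1.22642982],
       [-0.74873928, -0.21224759],
       [ 0.50423025, -0.22701572],
       [-0.35668602,  0.32937077],
       [-1.19634938,  0.25919978],
       [-0.0510064 ,  0.6082026 ],
       [ 0.03202795,  0.99855607],
       [ 0.95994926, -1.00300904],
       [-1.04196841,  0.45498414]]))
H -1 (array([ 0.58346519,  0.17485028, -2.56866499]), array([[-1.02415226e+00,  3.80545205e+00],
       [ 1.10973400e-01, -4.04881386e-01],
       [ 9.73353303e+00, -4.27490310e+01],
       [ 7.93486266e+00, -4.77505755e+01],
       [-1.66671983e+00,  2.52973849e+00],
       [-4.83193404e-03,  7.15487230e-01],
       [-2.36993548e-01,  4.14143178e-01],
       [ 9.31236068e-01, -9.36802850e-01],
       [ 6.26655544e-02,  7.01088786e-01],
       [ 2.01268627e+00, -2.92518680e-01],
       [-2.20897633e+01,  1.65544449e+01],
       [-3.37753252e-01,  2.18740164e-01]]))
```

```bash
cat >> h.py <<'E'
from scipy.spatial.transform import Rotation as Ro
def q2R(q): return Ro.from_quat([q[1],q[2],q[3],q[0]]).as_matrix()
def onz(c,uv,z):
    o,v=ray(c,uv); return o+v*(z-o[2])/v[2]
E
python3 - <<'E'
from h import *
import pickle
from station import ctrl
d=pickle.load(open("c0.pkl","rb")); s=ctrl.read_state()
sc=d["scene"]
for n,uv,z in [("rack",(360,225),.08),("bottle",(284,303),.075),("jar",(326,341),.06),("pinkL",(328,121),.17),("pinkR",(397,152),.17),("purpL",(182,117),.17),("purpR",(233,165),.17)]: print(n,onz(sc,uv,z).round(3))
R=q2R(s["orientation"]); print(R.round(3))
w=d["wrist"]; C=-w["R"].T@w["t"]
Rc=R.T@w["R"].T; tc=R.T@(C-s["eef_pos"]); print("cam in tool",Rc.round(3).tolist(),tc.round(4))
np.savez("cam.npz",Rc=Rc,tc=tc)
p=np.array([.5226,-.2268,-.0141])
for l in [(0,0,.15),(0,.024,.168),(0,-.024,.168),(0,.024,.132),(0,-.024,.132)]: print(proj(sc,loc(p,l)))
i=sc["image"][138:172,272:308,::-1]; im=cv2.resize(i,None,fx=16,fy=16,interpolation=cv2.INTER_NEAREST)
for l in [(0,.024,.168),(0,-.024,.168),(0,.024,.132),(0,-.024,.132)]:
  u=proj(sc,loc(p,l))[0]; cv2.circle(im,tuple(int(v) for v in (u-[272,138]+.5)*16),5,(0,0,255),-1)
cv2.imwrite("pics/pad.png",im)
E
```

```text
rack [ 0.505 -0.004  0.08 ]
bottle [0.748 0.018 0.075]
jar [0.732 0.127 0.06 ]
pinkL [ 0.397 -0.23   0.17 ]
pinkR [ 0.347 -0.052  0.17 ]
purpL [ 0.655 -0.477  0.17 ]
purpR [ 0.65 -0.27  0.17]
[[-0.     0.384 -0.923]
 [ 0.002 -0.923 -0.384]
 [-1.    -0.002 -0.   ]]
cam in tool [[-0.001, -0.27, 0.963], [1.0, -0.001, 0.0], [0.001, 0.963, 0.27]] [-0.1424 -0.0005 -0.0682]
[[289.85271744 153.14262679]]
[[296.12586631 153.96490608]]
[[282.99687453 142.14394572]]
[[296.63250164 164.01928852]]
[[283.92278995 152.36533668]]
```

View pics/pad.png

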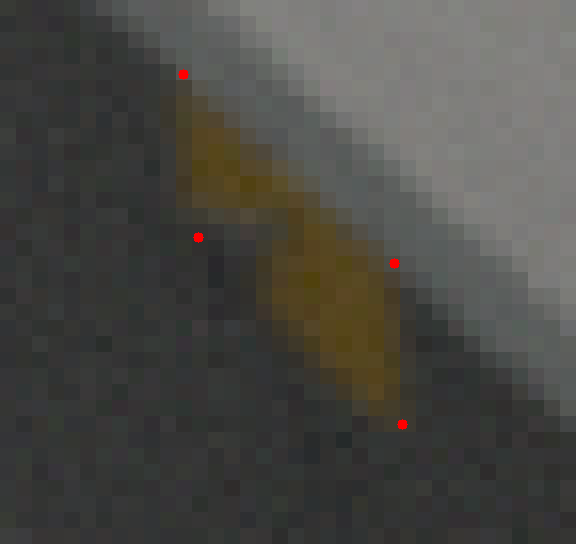

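Request:
send_rows([
  {"dx": -20, "dy": -12, "dz": -45},
  {"dx": -20, "dy": -28, "dz": -105},
  {"dx": -20, "dy": -43, "dz": -165},
  {"dx": -20, "dy": -59, "dz": -225},
  {"dx": -20, "dy": -75, "dz": -285},
  {"dx": -20, "dy": -90, "dz": -345},
  {"dx": 0, "dy": -105, "dz": -400},
  {"dx": 15, "dy": -117, "dz": -445},
  {"dx": 30, "dy": -127, "dz": -485},
  {"dx": 30, "dy": -127, "dz": -485},
], newtons=50)

```text
invalid input at $.targets[0]: expected keys dx, dy, dz, wx, wy, wz, hand
```

```bash
python3 - <<'E'
from h import *
from station import ctrl, eyes
import pickle
c=eyes.capture("wrist"); s=ctrl.read_state(); pickle.dump((c,s),open("w1.pkl","wb"))
print(s["time"],s["eef_pos"],s["orientation"])
i=c["image"][:,:,::-1]; cv2.imwrite("pics/w1.png",i)
p=np.array([.5226,-.2268,-.0141]); print(proj(c,loc(p,[(0,0,.15),(0,.1,.17),(0,-.1,.17)])))
E
```

```text
0.2 [ 0.20132781 -0.48443241  0.23055272] [-0.13778245 -0.69341488 -0.13885931  0.69347667]
[[  68.55664067 -630.98648722]
 [-275.42969207 -982.54891016]
 [ 267.60070676 -588.61909256]]
```

View pics/w1.png

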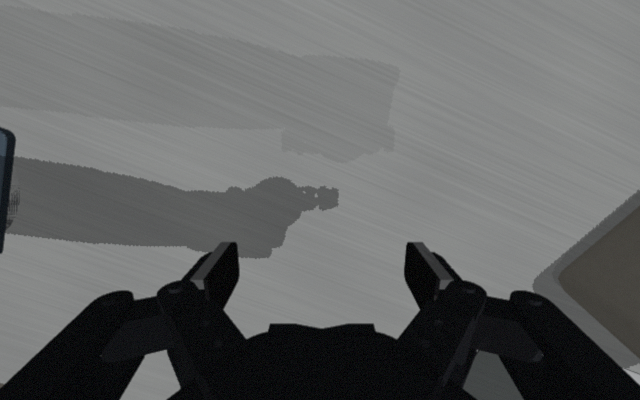

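The move was refused because every row needs all seven keys, and the picture is unchanged from the start. Sending it again in full.

Request:
send_rows([
  {"dx": -20, "dy": -12, "dz": -45, "wx": 0, "wy": 0, "wz": 0, "hand": 85},
  {"dx": -20, "dy": -28, "dz": -105, "wx": 0, "wy": 0, "wz": 0, "hand": 85},
  {"dx": -20, "dy": -43, "dz": -165, "wx": 0, "wy": 0, "wz": 0, "hand": 85},
  {"dx": -20, "dy": -59, "dz": -225, "wx": 0, "wy": 0, "wz": 0, "hand": 85},
  {"dx": -20, "dy": -75, "dz": -285, "wx": 0, "wy": 0, "wz": 0, "hand": 85},
  {"dx": -20, "dy": -90, "dz": -345, "wx": 0, "wy": 0, "wz": 0, "hand": 85},
  {"dx": 0, "dy": -105, "dz": -400, "wx": 0, "wy": 0, "wz": 0, "hand": 85},
  {"dx": 15, "dy": -117, "dz": -445, "wx": 0, "wy": 0, "wz": 0, "hand": 85},
  {"dx": 30, "dy": -127, "dz": -485, "wx": 0, "wy": 0, "wz": 0, "hand": 85},
  {"dx": 30, "dy": -127, "dz": -485, "wx": 0, "wy": 0, "wz": 0, "hand": 85},
  {"dx": 30, "dy": -127, "dz": -485, "wx": 0, "wy": 0, "wz": 0, "hand": 85},
], newtons=50)

```text
time: 1.58
eef_pos: [0.6002, -0.1815, 0.2011]
orientation: [-0.138, -0.693, -0.138, 0.694]
force: [0.5, 0.5, 0.4]
opening: 0.991
```

```bash
python3 - <<'E'
from h import *
from station import ctrl, eyes
import pickle
c=eyes.capture("wrist"); s=ctrl.read_state(); pickle.dump((c,s),open("w1.pkl","wb"))
print(s["time"],s["eef_pos"],s["orientation"])
i=c["image"][:,:,::-1]; cv2.imwrite("pics/w1b.png",i)
p=np.array([.5226,-.2268,-.0141]); print(proj(c,loc(p,[(0,0,.15),(0,.1,.17),(0,-.1,.17)])))
E
```

```text
1.625 [ 0.60013638 -0.18205915  0.20169667] [-0.13826232 -0.69342135 -0.13793126  0.6935599 ]
[[336.38585984 318.18095903]
 [209.98585315 290.58086889]
 [453.05930856 377.83170398]]
```

View pics/w1b.png

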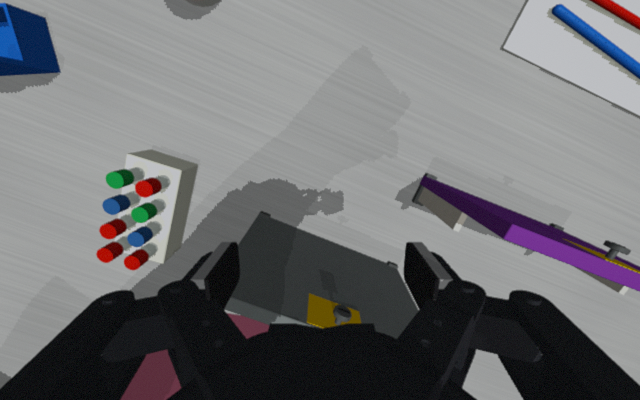

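The pad is at about (334,310) and the screw head at (342,313), half hidden by the hand. I'll tilt the tool for a clearer view.

Request:
send_rows([
  {"dx": 0, "dy": 0, "dz": 0, "wx": 0, "wy": -9, "wz": 0, "hand": 85},
  {"dx": 0, "dy": 0, "dz": 0, "wx": 0, "wy": -18, "wz": 0, "hand": 85},
  {"dx": 0, "dy": 0, "dz": 0, "wx": 0, "wy": -25, "wz": 0, "hand": 85},
  {"dx": 0, "dy": 0, "dz": 0, "wx": 0, "wy": -25, "wz": 0, "hand": 85},
  {"dx": 0, "dy": 0, "dz": 0, "wx": 0, "wy": -25, "wz": 0, "hand": 85},
])

```text
time: 2.25
eef_pos: [0.6002, -0.1826, 0.2025]
orientation: [-0.165, -0.528, -0.104, 0.827]
force: [-0.4, 0.5, 1.6]
opening: 0.996
```

```bash
python3 - <<'E'
from h import *
from station import ctrl, eyes
import pickle
c=eyes.capture("wrist"); s=ctrl.read_state(); pickle.dump((c,s),open("w2.pkl","wb"))
print(s["time"],s["eef_pos"],s["orientation"])
i=c["image"][:,:,::-1]; 
p=np.array([.5226,-.2268,-.0141]); print(proj(c,loc(p,[(0,0,.15),(0,.1,.17),(0,-.1,.17)])))
u=proj(c,loc(p,(0,0,.15)))[0].astype(int)
a=cv2.resize(i[u[1]-60:u[1]+60,u[0]-80:u[0]+80],None,fx=5,fy=5,interpolation=cv2.INTER_CUBIC); print("crop origin",u-[80,60])
cv2.imwrite("pics/w2c.png",a);cv2.imwrite("pics/w2.png",i)
E
```

```text
2.3 [ 0.60009099 -0.18262259  0.2041738 ] [-0.16480187 -0.52870836 -0.10393248  0.82613913]
[[334.05015628 264.24186644]
 [215.81731684 254.96807098]
 [430.69491952 306.86363786]]
crop origin [254 204]
```

View pics/w2.png

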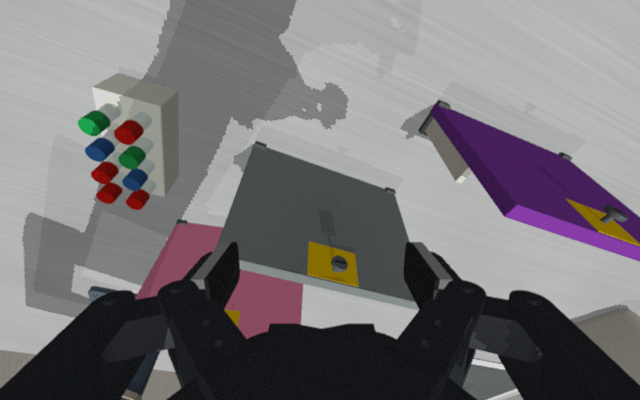

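View pics/w2c.png

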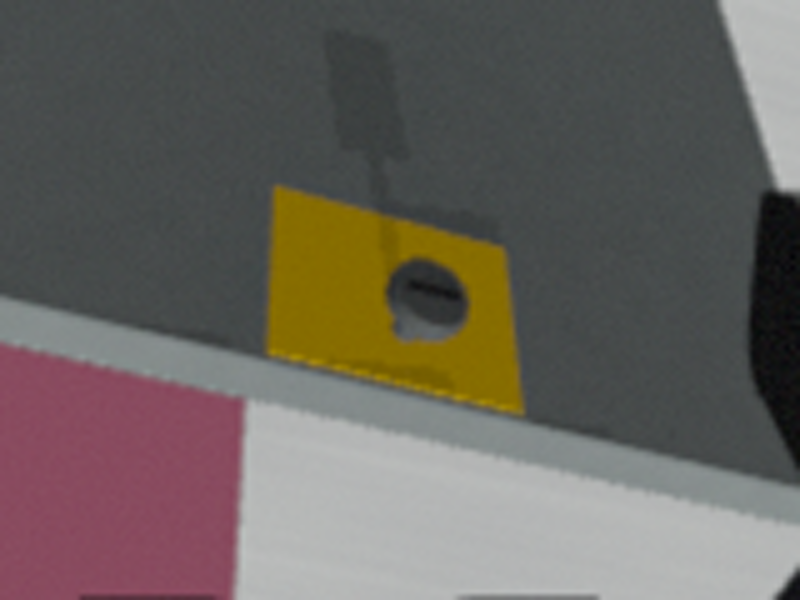

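The crop clearly shows the whole pad, with the screw head toward -y (image right) near crop (430,295). Now to measure it.

```bash
python3 - <<'E'
from h import *
import pickle
c,s=pickle.load(open("w2.pkl","rb"))
# consistency of wrist camera with tool
R=q2R(s["orientation"]);k=np.load("cam.npz");C=-c["R"].T@c["t"]
print("tc now",(R.T@(C-s["eef_pos"])).round(4),k["tc"].round(4))
D=lambda x,y:np.array([254+x/5-.4,204+y/5-.4])
pc=[((0,.024,.168),D(268,355)),((0,-.024,.168),D(523,413)),((0,.024,.132),D(275,185)),((0,-.024,.132),D(505,245))]
def L(p,l): return loc(p[:3],l)+[0,0,p[3]]
def r(p): return np.concatenate([proj(c,L(p,l))[0]-q for l,q in pc]+[np.array([p[3]*100*3,(p[2]+.0141)*50])])
f=least_squares(r,[.5226,-.2268,-.0141,0]); p=f.x; print(p.round(4),f.fun.round(2))
# extra screen corners (bottom corners near (261,145),(393,190); top edge right etc.)
print(proj(c,L(p,[(0,.1,0),(0,-.1,0),(0,.1,.17),(0,-.1,.17)])).round(1))
def hp(p,yz,x): a=np.linspace(0,2*np.pi,60); return proj(c,L(p,np.c_[np.full(60,x),yz[0]+.0075*np.cos(a),.15+yz[1]+.0075*np.sin(a)]))
# front ellipse extremes fit to observed disc extremes: left388 right468 top257
def r2(yz):
    e=hp(p,yz,.0125); e2=hp(p,yz,.008)
    allp=np.vstack([e,e2])
    return [allp[:,0].min()-D(388,0)[0],allp[:,0].max()-D(468,0)[0],allp[:,1].min()-D(0,257)[1],allp[:,1].max()-D(0,343)[1]]
f=least_squares(r2,[-.005,0]); print("yz",f.x,np.round(f.fun,2))
def r3(yz): return proj(c,L(p,(.0125,yz[0],.15+yz[1])))[0]-D(435,291)
print("slot",least_squares(r3,[0,0]).x)
i=c["image"][204:324,254:414,::-1]; a=cv2.resize(i,None,fx=5,fy=5,interpolation=cv2.INTER_CUBIC)
for x in(.0125,.008): cv2.polylines(a,[((hp(p,f.x,x)-[254,204]+.4)*5).astype(np.int32)],True,(0,0,255))
for l,q in pc: cv2.circle(a,tuple(((proj(c,L(p,l))[0]-[254,204]+.4)*5).astype(int)),3,(0,255,0),-1)
cv2.imwrite("pics/w2o.png",a[100:450,200:600])
E
```

```text
tc now [-0.1408 -0.0003 -0.0694] [-0.1424 -0.0005 -0.0682]
[ 5.245e-01 -2.246e-01 -7.900e-03  3.000e-04] [-0.1  -0.67  0.2   0.06 -0.08  0.05 -0.02  0.64  0.08  0.31]
[[253.9 141.6]
 [394.2 190.9]
 [213.  253.6]
 [430.5 305.5]]
yz [-0.001248    0.00725781] [-0.99  1.04 -0.42  0.33]
slot [-0.00149007  0.00703617]
```

View pics/w2o.png

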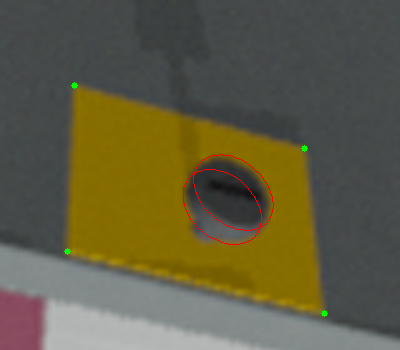

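```bash
cat >> h.py <<'E'
def down(yaw):  # tool x down, tool y at heading yaw
    y=np.array([np.cos(yaw),np.sin(yaw),0]); x=np.array([0,0,-1.]); return np.c_[x,y,np.cross(x,y)]
def rel(s,pos,Rt,n=1):
    R0=q2R(s["orientation"]); d=R0.T@(np.array(pos)-s["eef_pos"])*1000; w=Ro.from_matrix(R0.T@Rt).as_rotvec(degrees=True)
    print("shift",d.round(1),"rot",w.round(1))
    for i in range(1,n+1): print((d*i/n).round(0),(w*i/n).round(1))
E
python3 - <<'E'
from h import *
from station import ctrl
s=ctrl.read_state(); print(s["qpos"].round(3))
rel(s,[.584,.176,.20],down(.471),10)
E
```

```text
[-0.271  0.788  0.941  2.072 -0.263  2.525]
shift [ -48.2 -337.6 -112.3] rot [-92.9  19.   20.3]
[ -5. -34. -11.] [-9.3  1.9  2. ]
[-10. -68. -22.] [-18.6   3.8   4.1]
[ -14. -101.  -34.] [-27.9   5.7   6.1]
[ -19. -135.  -45.] [-37.2   7.6   8.1]
[ -24. -169.  -56.] [-46.5   9.5  10.2]
[ -29. -203.  -67.] [-55.8  11.4  12.2]
[ -34. -236.  -79.] [-65.   13.3  14.2]
[ -39. -270.  -90.] [-74.3  15.2  16.2]
[ -43. -304. -101.] [-83.6  17.1  18.3]
[ -48. -338. -112.] [-92.9  19.   20.3]
```

Request:
send_rows([
  {"dx": -5, "dy": -34, "dz": -11, "wx": -9.3, "wy": 1.9, "wz": 2, "hand": 85},
  {"dx": -10, "dy": -68, "dz": -22, "wx": -18.6, "wy": 3.8, "wz": 4.1, "hand": 85},
  {"dx": -14, "dy": -101, "dz": -34, "wx": -27.9, "wy": 5.7, "wz": 6.1, "hand": 85},
  {"dx": -19, "dy": -135, "dz": -45, "wx": -37.2, "wy": 7.6, "wz": 8.1, "hand": 85},
  {"dx": -24, "dy": -169, "dz": -56, "wx": -46.5, "wy": 9.5, "wz": 10.2, "hand": 85},
  {"dx": -29, "dy": -203, "dz": -67, "wx": -55.8, "wy": 11.4, "wz": 12.2, "hand": 85},
  {"dx": -34, "dy": -236, "dz": -79, "wx": -65, "wy": 13.3, "wz": 14.2, "hand": 85},
  {"dx": -39, "dy": -270, "dz": -90, "wx": -74.3, "wy": 15.2, "wz": 16.2, "hand": 85},
  {"dx": -43, "dy": -304, "dz": -101, "wx": -83.6, "wy": 17.1, "wz": 18.3, "hand": 85},
  {"dx": -48, "dy": -338, "dz": -112, "wx": -92.9, "wy": 19, "wz": 20.3, "hand": 85},
  {"dx": -48, "dy": -338, "dz": -112, "wx": -92.9, "wy": 19, "wz": 20.3, "hand": 85},
  {"dx": -48, "dy": -338, "dz": -112, "wx": -92.9, "wy": 19, "wz": 20.3, "hand": 85},
])

```text
time: 3.8
eef_pos: [0.5831, 0.1761, 0.2002]
orientation: [0.602, 0.37, 0.603, -0.37]
force: [0.5, -0.0, -0.5]
opening: 0.994
```

```bash
python3 - <<'E'
from h import *
from station import ctrl, eyes
import pickle
c=eyes.capture("wrist"); s=ctrl.read_state(); pickle.dump((c,s),open("w3.pkl","wb"))
print(s["time"],s["eef_pos"],q2R(s["orientation"]).round(3).tolist())
i=c["image"][:,:,::-1].copy()
p=np.array([.5798,.1734,.471])
for q in proj(c,loc(p,[(0,.018,.16),(0,-.018,.16),(.01,.018,.16),(.01,-.018,.16),(0,.04,.11),(0,-.04,.11)])): print(q.round(1)); cv2.circle(i,tuple(q.astype(int)),2,(0,255,0),-1)
cv2.imwrite("pics/w3.png",i)
E
```

```text
3.85 [0.58329439 0.17602076 0.19948839] [[-0.001, 0.892, 0.453], [0.001, 0.453, -0.892], [-1.0, -0.001, -0.001]]
[315.5 198.3]
[315.9 246.7]
[330.2 198.3]
[329.8 246.7]
[316.5 156.6]
[317.1 244.7]
```

View pics/w3.png

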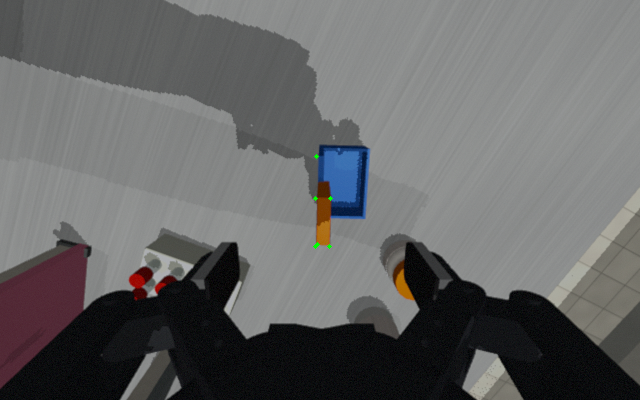

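```bash
python3 - <<'E'
from h import *
import pickle
c,s=pickle.load(open("w3.pkl","rb"))
i=cv2.resize(c["image"][130:260,290:390,::-1],None,fx=6,fy=6,interpolation=cv2.INTER_CUBIC)
p=np.array([.5798,.1734,.471])
for k,l in enumerate([(0,.018,.16),(0,-.018,.16),(.01,.018,.16),(.01,-.018,.16),(0,.04,.11),(0,-.04,.11),(.005,.04,.11),(.055,.04,.04),(.055,-.04,.04),(.055,.04,0),(0,.04,0)]):
    q=proj(c,loc(p,l))[0]; cv2.circle(i,tuple(((q-[290,130]+.4)*6).astype(int)),3,(0,255,0),-1)
    cv2.putText(i,str(k),tuple(((q-[289,130]+.4)*6).astype(int)),0,.5,(0,0,255))
cv2.imwrite("pics/w3c.png",i[:600])
E
```

```text
(no output)
```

View pics/w3c.png

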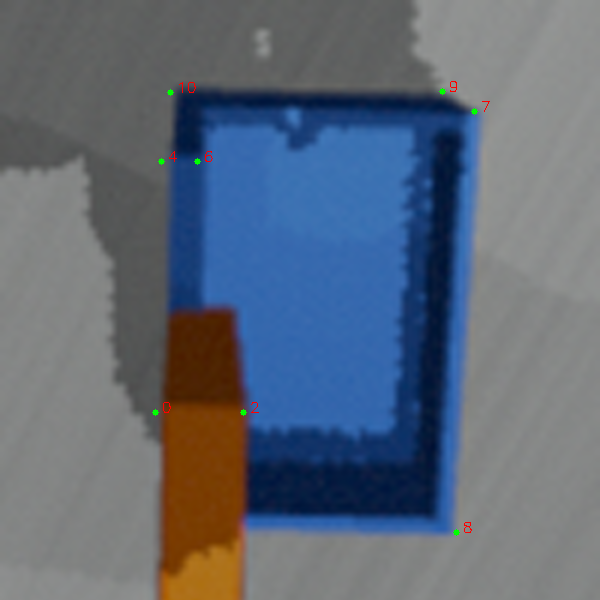

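Request:
send_rows([
  {"dx": 25, "dy": 1, "dz": 0, "wx": 0, "wy": 0, "wz": 0, "hand": 60},
  {"dx": 50, "dy": 1, "dz": 0, "wx": 0, "wy": 0, "wz": 0, "hand": 50},
  {"dx": 73, "dy": 1, "dz": 0, "wx": 0, "wy": 0, "wz": 0, "hand": 40},
  {"dx": 73, "dy": 1, "dz": 0, "wx": 0, "wy": 0, "wz": 0, "hand": 40},
  {"dx": 73, "dy": 1, "dz": 0, "wx": 0, "wy": 0, "wz": 0, "hand": 25},
  {"dx": 73, "dy": 1, "dz": 0, "wx": 0, "wy": 0, "wz": 0, "hand": 14},
  {"dx": 73, "dy": 1, "dz": 0, "wx": 0, "wy": 0, "wz": 0, "hand": 4},
  {"dx": 73, "dy": 1, "dz": 0, "wx": 0, "wy": 0, "wz": 0, "hand": 4},
  {"dx": 73, "dy": 1, "dz": 0, "wx": 0, "wy": 0, "wz": 0, "hand": 4},
  {"dx": 73, "dy": 1, "dz": 0, "wx": 0, "wy": 0, "wz": 0, "hand": 4},
  {"dx": 73, "dy": 1, "dz": 0, "wx": 0, "wy": 0, "wz": 0, "hand": 4},
], newtons=60)

```text
time: 5.22
eef_pos: [0.5848, 0.1779, 0.1262]
orientation: [0.602, 0.369, 0.604, -0.369]
force: [-0.9, -1.6, 5.3]
opening: 0.111
```

```bash
python3 - <<'E'
from h import *
from station import ctrl, eyes
import pickle
c=eyes.capture("wrist"); s=ctrl.read_state(); pickle.dump((c,s),open("w4.pkl","wb"))
print(s["time"],s["eef_pos"],q2R(s["orientation"]).round(3).tolist(),s["force"],s["opening"])
cv2.imwrite("pics/w4.png",c["image"][:,:,::-1])
E
```

```text
5.275 [0.5848222  0.17783718 0.12612644] [[-0.002, 0.891, 0.455], [0.001, 0.455, -0.891], [-1.0, -0.001, -0.002]] [-0.45012088 -1.43045579  6.41511155] 0.11113492417693198
```

View pics/w4.png

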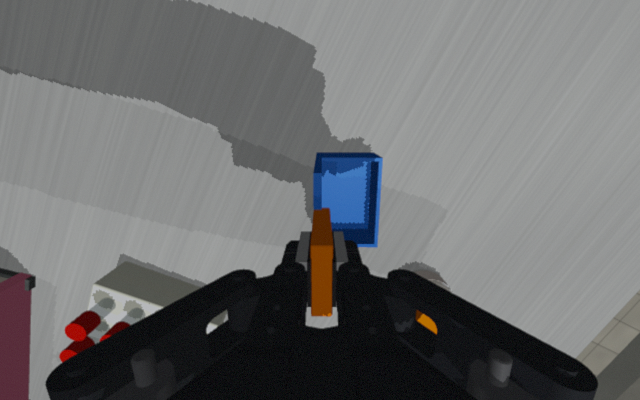

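```bash
python3 - <<'E'
from h import *
import pickle
c,s=pickle.load(open("w4.pkl","rb"))
i=cv2.resize(c["image"][145:265,285:395,::-1],None,fx=5,fy=5,interpolation=cv2.INTER_CUBIC)
p=np.array([.5798+.0005,.1734+.001,.471])
for k,l in enumerate([(0,.018,.16),(0,-.018,.16),(.01,.018,.16),(.01,-.018,.16),(0,.04,.11),(0,.018,.11),(.005,.04,.11),(.055,.04,.04),(.055,-.04,.04),(.055,.04,0),(0,.04,0)]):
    q=proj(c,loc(p,l))[0]; cv2.circle(i,tuple(((q-[285,145]+.4)*5).astype(int)),3,(0,255,0),-1)
    cv2.putText(i,str(k),tuple(((q-[284,145]+.4)*5).astype(int)),0,.5,(0,0,255))
cv2.imwrite("pics/w4c.png",i[:600])
E
```

```text
(no output)
```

View pics/w4c.png

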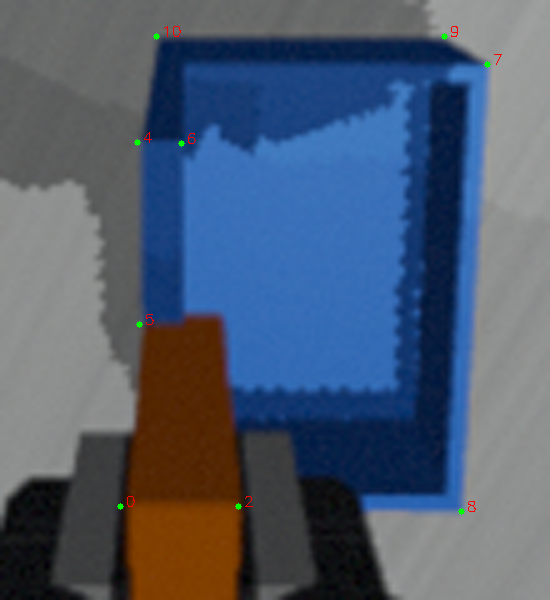

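```bash
python3 - <<'E'
from h import *
from station import ctrl
s=ctrl.read_state()
rel(s,[.58,.17,.29],down(.471))
rel(s,[.57,-.2255,.29],down(-.011),1)
rel(s,[.57,-.2255,.2215],down(-.011),1)
E
```

```text
shift [-163.9   -8.     4.5] rot [ 0.1 -0.1  0.1]
[-164.   -8.    5.] [ 0.1 -0.1  0.1]
shift [-164.3 -196.7  352.2] rot [27.7 -0.1  0.1]
[-164. -197.  352.] [27.7 -0.1  0.1]
shift [ -95.8 -196.7  352.3] rot [27.7 -0.1  0.1]
[ -96. -197.  352.] [27.7 -0.1  0.1]
```

Request:
send_rows([
  {"dx": -20, "dy": 0, "dz": 0, "wx": 0, "wy": 0, "wz": 0, "hand": 4},
  {"dx": -60, "dy": 0, "dz": 0, "wx": 0, "wy": 0, "wz": 0, "hand": 4},
  {"dx": -100, "dy": 0, "dz": 0, "wx": 0, "wy": 0, "wz": 0, "hand": 4},
  {"dx": -140, "dy": -18, "dz": 32, "wx": 2.5, "wy": 0, "wz": 0, "hand": 4},
  {"dx": -164, "dy": -42, "dz": 75, "wx": 6, "wy": 0, "wz": 0, "hand": 4},
  {"dx": -164, "dy": -67, "dz": 120, "wx": 9.5, "wy": 0, "wz": 0, "hand": 4},
  {"dx": -164, "dy": -92, "dz": 165, "wx": 13, "wy": 0, "wz": 0, "hand": 4},
  {"dx": -164, "dy": -117, "dz": 210, "wx": 16.5, "wy": 0, "wz": 0, "hand": 4},
  {"dx": -164, "dy": -142, "dz": 255, "wx": 20, "wy": 0, "wz": 0, "hand": 4},
  {"dx": -164, "dy": -167, "dz": 300, "wx": 23.5, "wy": 0, "wz": 0, "hand": 4},
  {"dx": -164, "dy": -187, "dz": 335, "wx": 26.5, "wy": 0, "wz": 0, "hand": 4},
  {"dx": -164, "dy": -197, "dz": 352, "wx": 27.7, "wy": 0, "wz": 0, "hand": 4},
], newtons=60)

```text
time: 6.78
eef_pos: [0.5686, -0.2271, 0.2861]
orientation: [-0.494, -0.502, -0.499, 0.505]
force: [0.5, 1.0, -2.6]
opening: 0.106
```

```bash
python3 - <<'E'
from h import *
from station import ctrl, eyes
import pickle
c=eyes.capture("wrist"); s=ctrl.read_state(); pickle.dump((c,s),open("w5.pkl","wb"))
print(s["time"],s["eef_pos"],q2R(s["orientation"]).round(3).tolist(),s["force"],s["opening"])
cv2.imwrite("pics/w5.png",c["image"][:,:,::-1])
rel(s,[.57,-.2255,.2215],down(-.011),1)
E
```

```text
6.825 [ 0.56850496 -0.22900449  0.28604206] [[-0.007, 1.0, -0.016], [0.001, -0.016, -1.0], [-1.0, -0.007, -0.0]] [-0.04227551 -1.78458212 -3.50648012] 0.10643481713208337
shift [64.5  1.9 -3.5] rot [-0.3 -0.   0.4]
[65.  2. -4.] [-0.3 -0.   0.4]
```

View pics/w5.png

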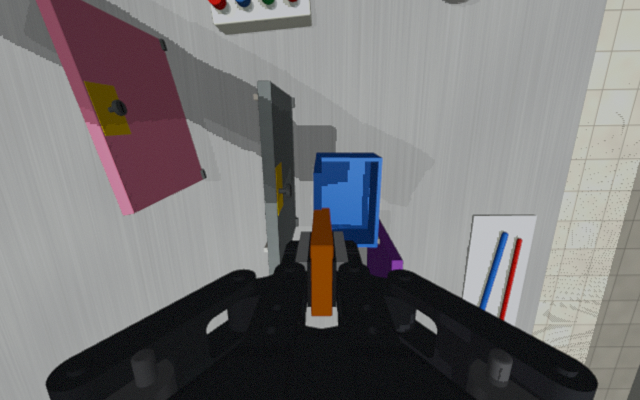

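The holder is still in the grip. The grey screen's pad and screw are at about (283,190), left of the plate. Going down to the pre-fit height.

Request:
send_rows([
  {"dx": 20, "dy": 1, "dz": -1, "wx": 0, "wy": 0, "wz": 0, "hand": 4},
  {"dx": 45, "dy": 2, "dz": -1, "wx": 0, "wy": 0, "wz": 0, "hand": 4},
  {"dx": 65, "dy": 2, "dz": -1, "wx": 0, "wy": 0, "wz": 0, "hand": 4},
  {"dx": 65, "dy": 2, "dz": -1, "wx": 0, "wy": 0, "wz": 0, "hand": 4},
  {"dx": 65, "dy": 2, "dz": -1, "wx": 0, "wy": 0, "wz": 0, "hand": 4},
  {"dx": 65, "dy": 2, "dz": -1, "wx": 0, "wy": 0, "wz": 0, "hand": 4},
], newtons=60)

```text
time: 7.58
eef_pos: [0.5718, -0.2242, 0.2247]
orientation: [-0.497, -0.502, -0.498, 0.503]
force: [0.4, 0.1, -2.4]
opening: 0.11
```

```bash
cat > look.py <<'E'
import sys
from h import *
from station import ctrl, eyes
import pickle
n=sys.argv[1]
d={k:eyes.capture(k) for k in ("wrist","scene","side")}; s=ctrl.read_state(); pickle.dump((d,s),open(n+".pkl","wb"))
print(s["time"],s["eef_pos"].round(4),q2R(s["orientation"]).round(3).tolist(),s["force"].round(1),s["opening"].round(3))
w=cv2.resize(d["wrist"]["image"][130:280,220:400,::-1],None,fx=4,fy=4,interpolation=cv2.INTER_CUBIC)
cv2.imwrite("pics/%s_w.png"%n,w)
a=cv2.resize(d["scene"]["image"][110:210,255:345,::-1],None,fx=4.4,fy=4.4,interpolation=cv2.INTER_CUBIC)
b=cv2.resize(d["side"]["image"][170:270,285:375,::-1],None,fx=4.4,fy=4.4,interpolation=cv2.INTER_CUBIC)
cv2.imwrite("pics/%s_s.png"%n,np.hstack([a,b]))
E
python3 look.py a6
```

```text
Traceback (most recent call last):
  File "look.py", line 7, in <module>
    print(s["time"],s["eef_pos"].round(4),q2R(s["orientation"]).round(3).tolist(),s["force"].round(1),s["opening"].round(3))
                                                                                                      ^^^^^^^^^^^^^^^^^^
AttributeError: 'float' object has no attribute 'round'
```

```bash
sed -i 's/s\["opening"\].round(3)/round(s["opening"],3)/' look.py; python3 look.py a6
```

```text
7.875 [ 0.5712 -0.2244  0.2235] [[-0.004, 1.0, -0.011], [0.001, -0.011, -1.0], [-1.0, -0.004, -0.001]] [-0.1  0.2 -2.5] 0.108
```

View pics/a6_w.png

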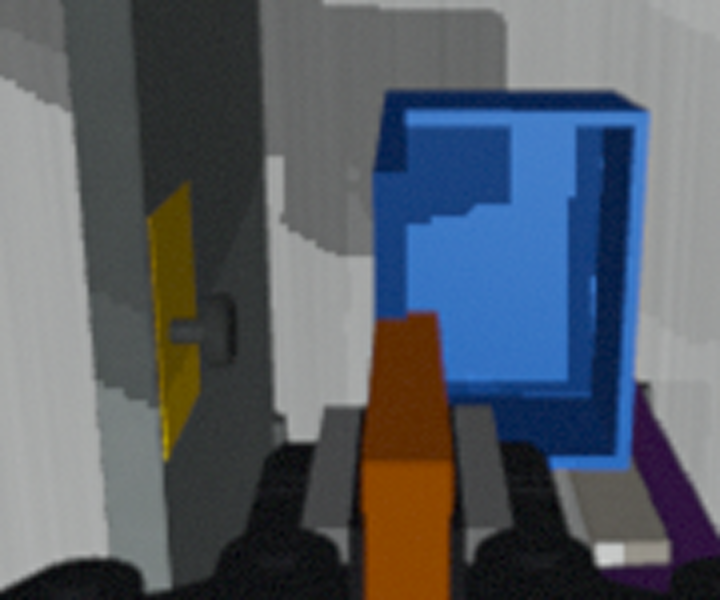

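View pics/a6_s.png

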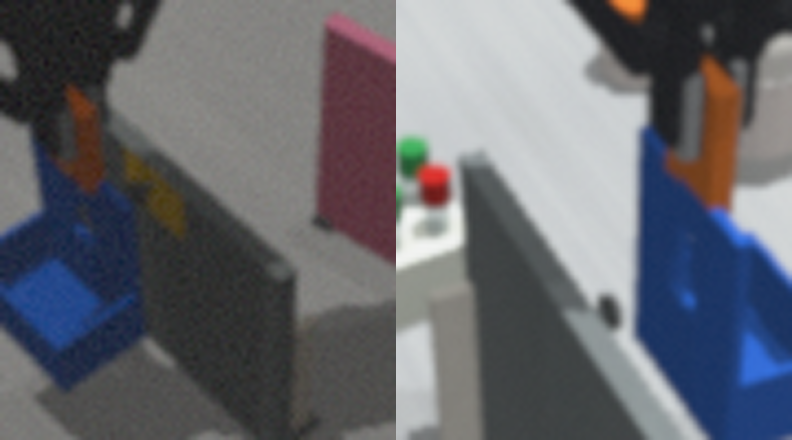

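```bash
cat > rel2.py <<'E'
from h import *
import pickle
d,s=pickle.load(open("a6.pkl","rb")); c=d["wrist"]
W=lambda x,y:np.array([220+x/4-.4,130+y/4-.4])
pc=[((0,.024,.168),W(149,217)),((0,-.024,.168),W(165,461)),((0,.024,.132),W(190,182)),((0,-.024,.132),W(200,390))]
def L(p,l): return loc(p[:3],l)+[0,0,p[3]]
def r(p): return np.concatenate([proj(c,L(p,l))[0]-q for l,q in pc]+[np.array([p[3]*100*3,(p[2]+.011)*100])])
f=least_squares(r,[.5226,-.2268,-.0141,0]); p=f.x; print("screen",p.round(4),f.fun.round(2))
def hp(yz,x): a=np.linspace(0,2*np.pi,60); return proj(c,L(p,np.c_[np.full(60,x),yz[0]+.0075*np.cos(a),.15+yz[1]+.0075*np.sin(a)]))
i=cv2.resize(c["image"][130:280,220:400,::-1],None,fx=4,fy=4,interpolation=cv2.INTER_CUBIC)
for x in(.0125,.008): cv2.polylines(i,[((hp((-.0014,.0071),x)-[220,130]+.4)*4).astype(np.int32)],True,(0,0,255))
for l,q in pc: cv2.circle(i,tuple(((proj(c,L(p,l))[0]-[220,130]+.4)*4).astype(int)),3,(0,255,0),-1)
# holder
H=[((0,.018,.16),W(361,460)),((.01,.018,.16),W(453,460)),((0,.04,.11),W(374,172)),((.055,.04,.04),W(648,110)),((.055,-.04,.04),W(630,470)),((0,.04,0),W(388,92)),((.055,.04,0),W(612,92)),((0,.018,.11),W(378,319)),((.01,.018,.11),W(438,314))]
def M(h,l): return np.atleast_2d(l)@Ro.from_euler("xyz",h[3:]).as_matrix().T+h[:3]
def rh(h): return np.concatenate([proj(c,M(h,l))[0]-q for l,q in H]+[h[3:]*50, [(h[2]-(s["eef_pos"][2]-.1262))*600]])
f=least_squares(rh,[.566,-.2255,.097,0,0,-.011]); h=f.x; print("holder foot",h.round(4),f.fun.round(2))
for l,q in H: cv2.circle(i,tuple(((proj(c,M(h,l))[0]-[220,130]+.4)*4).astype(int)),3,(0,255,255),-1)
cv2.imwrite("pics/a6_o.png",i)
hole=M(h,(0,0,.062))[0]; tab=M(h,(.005,0,.143))[0]
sc=L(p,(0,-.0014,.1571))[0]; print("hole",hole.round(4),"screw face pt",sc.round(4),"tab-tcp",(tab-s["eef_pos"]).round(4))
E
python3 rel2.py
```

```text
screen [ 5.242e-01 -2.247e-01 -1.160e-02  5.000e-04] [ 0.32  0.37  0.21 -0.25 -0.48 -0.34 -0.13  0.19  0.16 -0.06]
holder foot [ 0.5658 -0.2264  0.0971 -0.0066  0.0029 -0.0082] [ 0.02 -0.2   0.31 -0.29 -0.42  0.36  0.36  0.4   0.07 -0.42 -0.57 -0.09
  0.61 -0.31 -0.99 -0.31  0.62  0.88 -0.33  0.14 -0.41 -0.14]
hole [ 0.566  -0.226   0.1591] screw face pt [ 0.5242 -0.2261  0.1576] tab-tcp [ 0.0001 -0.0011  0.0165]
```

View pics/a6_o.png

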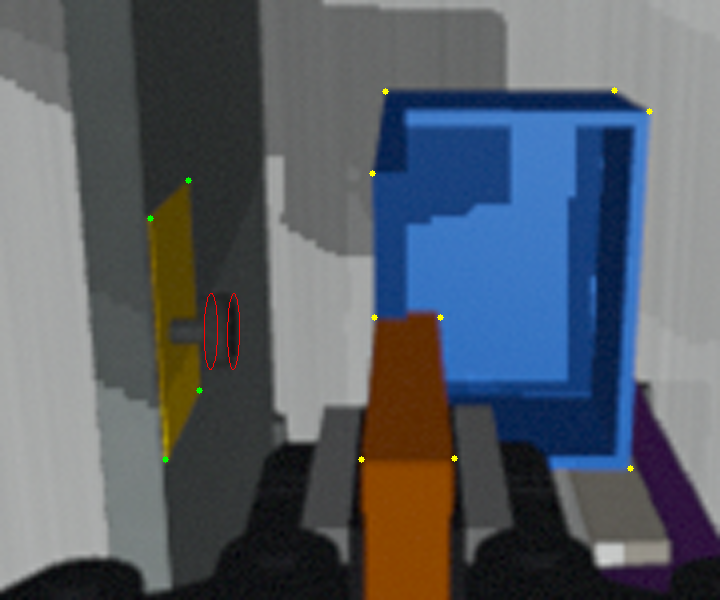

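The wrist fits agree: the hole is within 0.5 mm of the screw in y and about 1.5 mm high. Lowering 1 mm and approaching until the head should just enter the hole.

Request:
send_rows([
  {"dx": 1, "dy": -10, "dz": 0, "wx": 0, "wy": 0, "wz": 0, "hand": 4},
  {"dx": 1, "dy": -20, "dz": 0, "wx": 0, "wy": 0, "wz": 0, "hand": 4},
  {"dx": 1, "dy": -25, "dz": 0, "wx": 0, "wy": 0, "wz": 0, "hand": 4},
  {"dx": 1, "dy": -28, "dz": 0, "wx": 0, "wy": 0, "wz": 0, "hand": 4},
  {"dx": 1, "dy": -30, "dz": 0, "wx": 0, "wy": 0, "wz": 0, "hand": 4},
  {"dx": 1, "dy": -31, "dz": 0, "wx": 0, "wy": 0, "wz": 0, "hand": 4},
  {"dx": 1, "dy": -31, "dz": 0, "wx": 0, "wy": 0, "wz": 0, "hand": 4},
], newtons=60)

```text
time: 8.75
eef_pos: [0.5401, -0.2239, 0.2222]
orientation: [-0.496, -0.502, -0.499, 0.504]
force: [0.2, 1.0, -2.9]
opening: 0.11
```

```bash
python3 look.py a7
```

```text
8.9 [ 0.5402 -0.2239  0.2221] [[-0.004, 1.0, -0.011], [0.001, -0.011, -1.0], [-1.0, -0.004, -0.001]] [ 0.2 -0.2 -2.9] 0.107
```

View pics/a7_w.png

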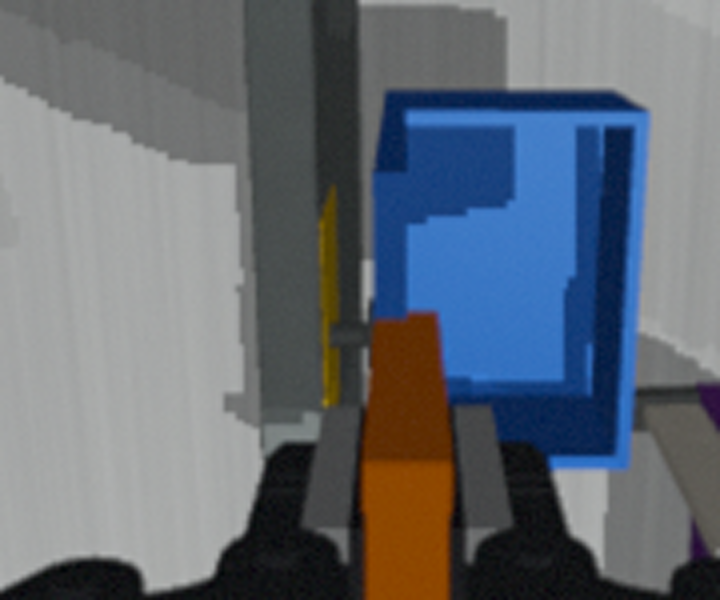

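View pics/a7_s.png

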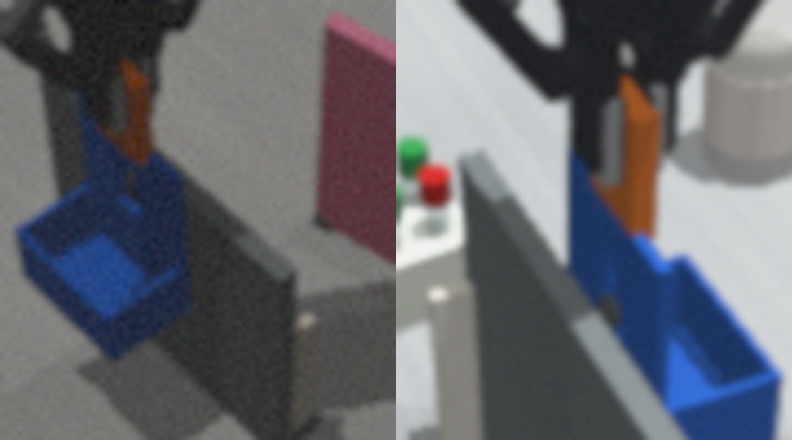

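No contact force. The head front is just at the plate's back plane. Continuing in small steps.

Request:
send_rows([
  {"dx": 0, "dy": -1, "dz": 0, "wx": 0, "wy": 0, "wz": 0, "hand": 4},
  {"dx": 0, "dy": -2, "dz": 0, "wx": 0, "wy": 0, "wz": 0, "hand": 4},
  {"dx": 0, "dy": -2, "dz": 0, "wx": 0, "wy": 0, "wz": 0, "hand": 4},
])

```text
time: 9.28
eef_pos: [0.5379, -0.2239, 0.2222]
orientation: [-0.496, -0.502, -0.499, 0.504]
force: [-0.5, -0.4, -3.1]
opening: 0.109
```

Request:
send_rows([
  {"dx": 0, "dy": -1, "dz": 0, "wx": 0, "wy": 0, "wz": 0, "hand": 4},
  {"dx": 0, "dy": -2, "dz": 0, "wx": 0, "wy": 0, "wz": 0, "hand": 4},
  {"dx": 0, "dy": -2, "dz": 0, "wx": 0, "wy": 0, "wz": 0, "hand": 4},
])

```text
time: 9.65
eef_pos: [0.5359, -0.2239, 0.2223]
orientation: [-0.496, -0.502, -0.499, 0.504]
force: [-0.6, -0.1, -1.9]
opening: 0.109
```

The plate back is now about 6 mm past the head front with no contact, so the head is in the hole. On towards the face.

Request:
send_rows([
  {"dx": 0, "dy": -1, "dz": 0, "wx": 0, "wy": 0, "wz": 0, "hand": 4},
  {"dx": 0, "dy": -2, "dz": 0, "wx": 0, "wy": 0, "wz": 0, "hand": 4},
  {"dx": 0, "dy": -3, "dz": 0, "wx": 0, "wy": 0, "wz": 0, "hand": 4},
  {"dx": 0, "dy": -4, "dz": 0, "wx": 0, "wy": 0, "wz": 0, "hand": 4},
  {"dx": 0, "dy": -4, "dz": 0, "wx": 0, "wy": 0, "wz": 0, "hand": 4},
])

```text
time: 10.28
eef_pos: [0.532, -0.2238, 0.2223]
orientation: [-0.496, -0.502, -0.499, 0.504]
force: [1.1, 0.3, -1.5]
opening: 0.107
```

Request:
send_rows([
  {"dx": 0, "dy": -1, "dz": 0, "wx": 0, "wy": 0, "wz": 0, "hand": 4},
  {"dx": 0, "dy": -1, "dz": 0, "wx": 0, "wy": 0, "wz": 0, "hand": 4},
])

```text
time: 10.52
eef_pos: [0.531, -0.2238, 0.2223]
orientation: [-0.496, -0.502, -0.499, 0.504]
force: [0.1, -0.2, -2.4]
opening: 0.105
```

Request:
send_rows([
  {"dx": 0, "dy": -1, "dz": 0, "wx": 0, "wy": 0, "wz": 0, "hand": 4},
  {"dx": 0, "dy": -1, "dz": 0, "wx": 0, "wy": 0, "wz": 0, "hand": 4},
])

```text
time: 10.78
eef_pos: [0.53, -0.2238, 0.2223]
orientation: [-0.496, -0.502, -0.499, 0.504]
force: [0.1, -0.3, -3.0]
opening: 0.109
```

Request:
send_rows([
  {"dx": 0, "dy": -0.5, "dz": 0, "wx": 0, "wy": 0, "wz": 0, "hand": 4},
  {"dx": 0, "dy": -0.5, "dz": 0, "wx": 0, "wy": 0, "wz": 0, "hand": 4},
])

```text
time: 11.02
eef_pos: [0.5298, -0.2238, 0.2223]
orientation: [-0.496, -0.502, -0.498, 0.503]
force: [1.1, -0.6, -2.8]
opening: 0.103
```

Request:
send_rows([
  {"dx": 0, "dy": -0.5, "dz": 0, "wx": 0, "wy": 0, "wz": 0, "hand": 4},
  {"dx": 0, "dy": -0.5, "dz": 0, "wx": 0, "wy": 0, "wz": 0, "hand": 4},
])

```text
time: 11.28
eef_pos: [0.5295, -0.2238, 0.2223]
orientation: [-0.496, -0.502, -0.498, 0.503]
force: [1.5, 0.6, -3.4]
opening: 0.106
```

```bash
python3 look.py a8
```

```text
11.425 [ 0.5294 -0.2238  0.2223] [[-0.003, 1.0, -0.011], [0.001, -0.011, -1.0], [-1.0, -0.003, -0.001]] [ 2.4 -1.5 -3.3] 0.11
```

View pics/a8_w.png

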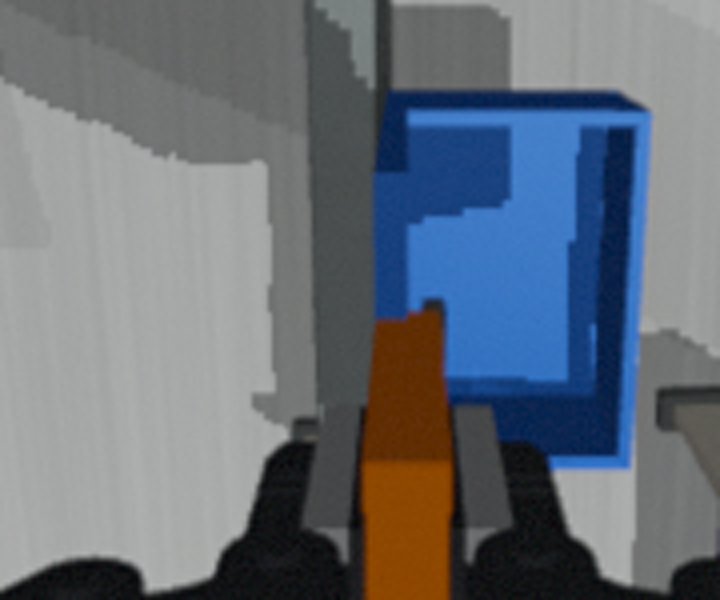

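View pics/a8_s.png

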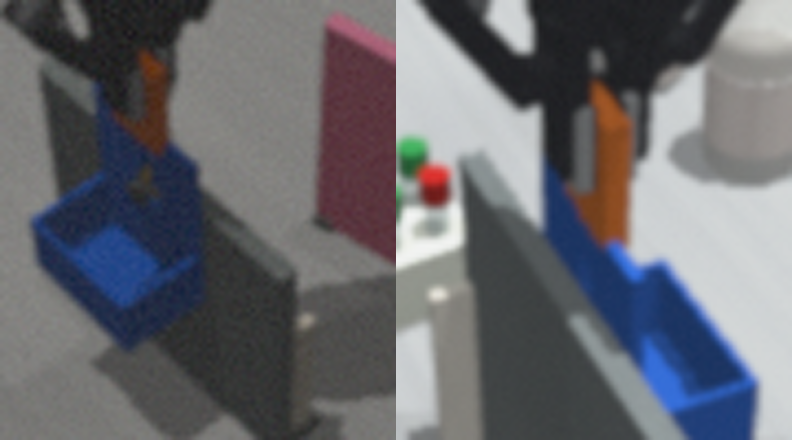

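Light contact (2 N) at the predicted depth, and the screw head shows in front of the plate at crop (433,305). Sliding down gently.

Request:
send_rows([
  {"dx": 1, "dy": 0, "dz": 0, "wx": 0, "wy": 0, "wz": 0, "hand": 4},
  {"dx": 2, "dy": 0, "dz": 0, "wx": 0, "wy": 0, "wz": 0, "hand": 4},
  {"dx": 3, "dy": 0, "dz": 0, "wx": 0, "wy": 0, "wz": 0, "hand": 4},
  {"dx": 4, "dy": 0, "dz": 0, "wx": 0, "wy": 0, "wz": 0, "hand": 4},
  {"dx": 5, "dy": 0, "dz": 0, "wx": 0, "wy": 0, "wz": 0, "hand": 4},
])

```text
time: 12.05
eef_pos: [0.5293, -0.2239, 0.2174]
orientation: [-0.496, -0.502, -0.498, 0.503]
force: [2.7, 0.2, -1.4]
opening: 0.108
```

Request:
send_rows([
  {"dx": 1, "dy": 0, "dz": 0, "wx": 0, "wy": 0, "wz": 0, "hand": 4},
  {"dx": 2, "dy": 0, "dz": 0, "wx": 0, "wy": 0, "wz": 0, "hand": 4},
  {"dx": 3, "dy": 0, "dz": 0, "wx": 0, "wy": 0, "wz": 0, "hand": 4},
  {"dx": 4, "dy": 0, "dz": 0, "wx": 0, "wy": 0, "wz": 0, "hand": 4},
  {"dx": 5, "dy": 0, "dz": 0, "wx": 0, "wy": 0, "wz": 0, "hand": 4},
])

```text
time: 12.68
eef_pos: [0.5292, -0.2238, 0.2123]
orientation: [-0.496, -0.502, -0.498, 0.503]
force: [3.9, 0.9, -0.1]
opening: 0.11
```

Request:
send_rows([
  {"dx": 1, "dy": 0, "dz": 0, "wx": 0, "wy": 0, "wz": 0, "hand": 4},
  {"dx": 2, "dy": 0, "dz": 0, "wx": 0, "wy": 0, "wz": 0, "hand": 4},
  {"dx": 3, "dy": 0, "dz": 0, "wx": 0, "wy": 0, "wz": 0, "hand": 4},
  {"dx": 4, "dy": 0, "dz": 0, "wx": 0, "wy": 0, "wz": 0, "hand": 4},
  {"dx": 5, "dy": 0, "dz": 0, "wx": 0, "wy": 0, "wz": 0, "hand": 4},
])

```text
time: 13.3
eef_pos: [0.5291, -0.2238, 0.2073]
orientation: [-0.496, -0.502, -0.498, 0.503]
force: [3.9, 0.2, 0.3]
opening: 0.106
```

Request:
send_rows([
  {"dx": 1, "dy": 0, "dz": 0, "wx": 0, "wy": 0, "wz": 0, "hand": 4},
  {"dx": 2, "dy": 0, "dz": 0, "wx": 0, "wy": 0, "wz": 0, "hand": 4},
  {"dx": 3, "dy": 0, "dz": 0, "wx": 0, "wy": 0, "wz": 0, "hand": 4},
  {"dx": 4, "dy": 0, "dz": 0, "wx": 0, "wy": 0, "wz": 0, "hand": 4},
  {"dx": 4, "dy": 0, "dz": 0, "wx": 0, "wy": 0, "wz": 0, "hand": 4},
])

```text
time: 13.92
eef_pos: [0.5291, -0.2238, 0.2032]
orientation: [-0.496, -0.502, -0.498, 0.504]
force: [5.0, -0.2, -0.6]
opening: 0.11
```

Request:
send_rows([
  {"dx": 1, "dy": 0, "dz": 0, "wx": 0, "wy": 0, "wz": 0, "hand": 4},
  {"dx": 2, "dy": 0, "dz": 0, "wx": 0, "wy": 0, "wz": 0, "hand": 4},
  {"dx": 2, "dy": 0, "dz": 0, "wx": 0, "wy": 0, "wz": 0, "hand": 4},
])

```text
time: 14.3
eef_pos: [0.5291, -0.2238, 0.2012]
orientation: [-0.496, -0.502, -0.498, 0.504]
force: [6.6, 0.9, 1.0]
opening: 0.104
```

```bash
python3 look.py a9
```

```text
14.45 [ 0.5291 -0.2238  0.2012] [[-0.004, 1.0, -0.011], [0.001, -0.011, -1.0], [-1.0, -0.004, -0.001]] [ 5.9 -0.2 -0.4] 0.112
```

View pics/a9_w.png

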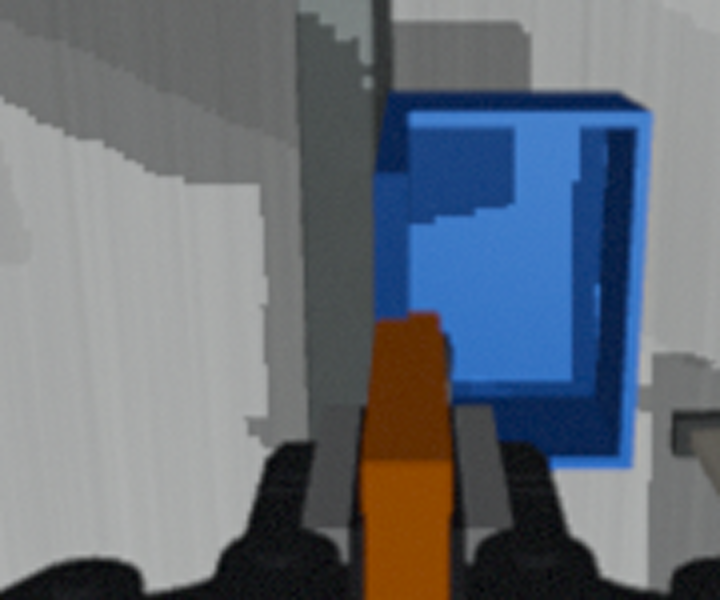

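View pics/a9_s.png

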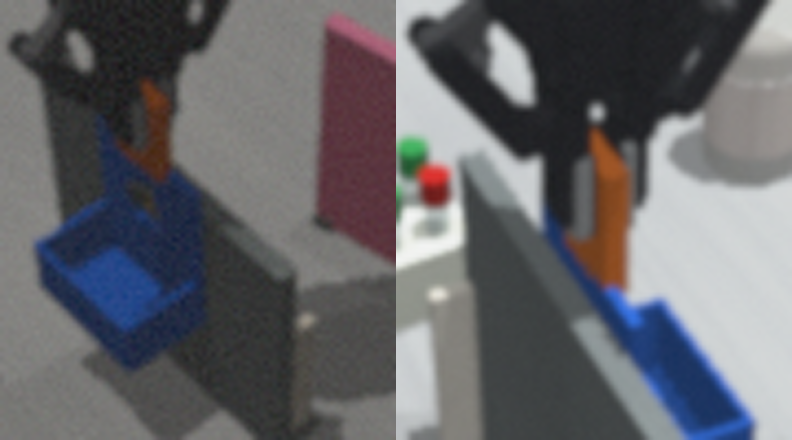

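It has slid 21 mm smoothly. I'll ease the x pressure slightly and feel for the slot's end in half-millimetre steps.

Request:
send_rows([
  {"dx": 0.5, "dy": 0.4, "dz": 0, "wx": 0, "wy": 0, "wz": 0, "hand": 4},
  {"dx": 1, "dy": 0.4, "dz": 0, "wx": 0, "wy": 0, "wz": 0, "hand": 4},
  {"dx": 1, "dy": 0.4, "dz": 0, "wx": 0, "wy": 0, "wz": 0, "hand": 4},
])

```text
time: 14.82
eef_pos: [0.5292, -0.2238, 0.2]
orientation: [-0.496, -0.502, -0.499, 0.504]
force: [3.7, -0.4, 0.8]
opening: 0.106
```

Request:
send_rows([
  {"dx": 0.5, "dy": 0, "dz": 0, "wx": 0, "wy": 0, "wz": 0, "hand": 4},
  {"dx": 1, "dy": 0, "dz": 0, "wx": 0, "wy": 0, "wz": 0, "hand": 4},
  {"dx": 1, "dy": 0, "dz": 0, "wx": 0, "wy": 0, "wz": 0, "hand": 4},
])

```text
time: 15.2
eef_pos: [0.5292, -0.2237, 0.1991]
orientation: [-0.496, -0.502, -0.499, 0.504]
force: [4.0, 0.2, -1.5]
opening: 0.107
```

Request:
send_rows([
  {"dx": 0.5, "dy": 0, "dz": 0, "wx": 0, "wy": 0, "wz": 0, "hand": 4},
  {"dx": 0.5, "dy": 0, "dz": 0, "wx": 0, "wy": 0, "wz": 0, "hand": 4},
])

```text
time: 15.45
eef_pos: [0.5292, -0.2237, 0.1986]
orientation: [-0.496, -0.502, -0.499, 0.504]
force: [4.5, -0.3, 0.7]
opening: 0.107
```

Request:
send_rows([
  {"dx": 0.5, "dy": 0, "dz": 0, "wx": 0, "wy": 0, "wz": 0, "hand": 4},
  {"dx": 0.5, "dy": 0, "dz": 0, "wx": 0, "wy": 0, "wz": 0, "hand": 4},
])

```text
time: 15.7
eef_pos: [0.5292, -0.2237, 0.1981]
orientation: [-0.496, -0.502, -0.499, 0.504]
force: [3.4, -0.3, -0.9]
opening: 0.106
```

Request:
send_rows([
  {"dx": 0.5, "dy": 0, "dz": 0, "wx": 0, "wy": 0, "wz": 0, "hand": 4},
  {"dx": 0.5, "dy": 0, "dz": 0, "wx": 0, "wy": 0, "wz": 0, "hand": 4},
])

```text
time: 15.95
eef_pos: [0.5292, -0.2238, 0.1976]
orientation: [-0.496, -0.502, -0.499, 0.504]
force: [2.7, -0.2, 0.0]
opening: 0.111
```

Request:
send_rows([
  {"dx": 0.5, "dy": 0, "dz": 0, "wx": 0, "wy": 0, "wz": 0, "hand": 4},
  {"dx": 0.5, "dy": 0, "dz": 0, "wx": 0, "wy": 0, "wz": 0, "hand": 4},
])

```text
time: 16.2
eef_pos: [0.5292, -0.2238, 0.1972]
orientation: [-0.496, -0.502, -0.499, 0.504]
force: [2.7, 0.3, -1.1]
opening: 0.106
```

Request:
send_rows([
  {"dx": 0.5, "dy": 0, "dz": 0, "wx": 0, "wy": 0, "wz": 0, "hand": 4},
  {"dx": 0.5, "dy": 0, "dz": 0, "wx": 0, "wy": 0, "wz": 0, "hand": 4},
])

```text
time: 16.45
eef_pos: [0.5293, -0.2238, 0.1971]
orientation: [-0.496, -0.502, -0.498, 0.504]
force: [3.1, -0.3, 2.0]
opening: 0.106
```

Request:
send_rows([
  {"dx": 0.5, "dy": 0, "dz": 0, "wx": 0, "wy": 0, "wz": 0, "hand": 4},
  {"dx": 0.5, "dy": 0, "dz": 0, "wx": 0, "wy": 0, "wz": 0, "hand": 4},
])

```text
time: 16.7
eef_pos: [0.5294, -0.2238, 0.197]
orientation: [-0.496, -0.502, -0.498, 0.504]
force: [2.2, 1.2, 3.8]
opening: 0.103
```

Request:
send_rows([
  {"dx": 0.5, "dy": 0, "dz": 0, "wx": 0, "wy": 0, "wz": 0, "hand": 4},
  {"dx": 0.5, "dy": 0, "dz": 0, "wx": 0, "wy": 0, "wz": 0, "hand": 4},
])

```text
time: 16.95
eef_pos: [0.5294, -0.2238, 0.1968]
orientation: [-0.496, -0.502, -0.498, 0.504]
force: [1.7, 1.3, 6.1]
opening: 0.107
```

```bash
python3 look.py a10
```

```text
17.1 [ 0.5294 -0.2238  0.1968] [[-0.003, 1.0, -0.011], [0.001, -0.011, -1.0], [-1.0, -0.003, -0.001]] [2.  1.1 6. ] 0.105
```

View pics/a10_s.png

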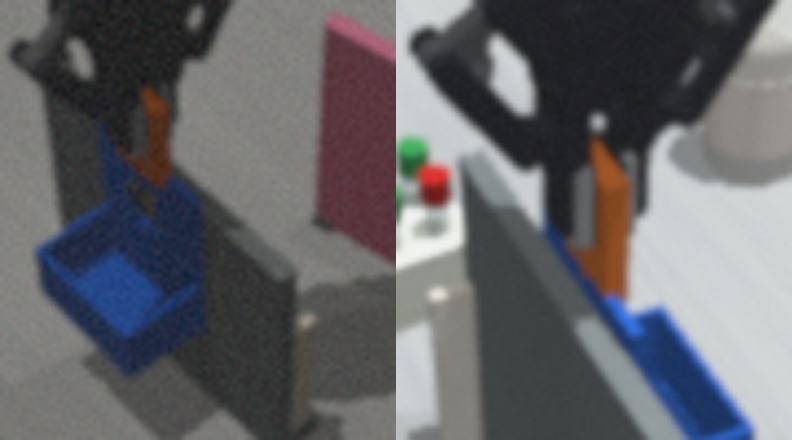

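Firm stop: z no longer moves while the force rises 8 N, 25.4 mm below the insertion height. Relaxing, then opening.

Request:
send_rows([
  {"dx": -0.8, "dy": 0, "dz": 0, "wx": 0, "wy": 0, "wz": 0, "hand": 4},
  {"dx": -0.8, "dy": 0, "dz": 0, "wx": 0, "wy": 0, "wz": 0, "hand": 10},
  {"dx": -0.8, "dy": 0, "dz": 0, "wx": 0, "wy": 0, "wz": 0, "hand": 13},
  {"dx": -0.8, "dy": 0, "dz": 0, "wx": 0, "wy": 0, "wz": 0, "hand": 20},
  {"dx": -0.8, "dy": 0, "dz": 0, "wx": 0, "wy": 0, "wz": 0, "hand": 32},
  {"dx": -0.8, "dy": 0, "dz": 0, "wx": 0, "wy": 0, "wz": 0, "hand": 40},
  {"dx": -0.8, "dy": 0, "dz": 0, "wx": 0, "wy": 0, "wz": 0, "hand": 40},
], newtons=20)

```text
time: 17.98
eef_pos: [0.5292, -0.2238, 0.1964]
orientation: [-0.496, -0.502, -0.499, 0.504]
force: [0.3, 0.1, -0.1]
opening: 0.469
```

```bash
python3 look.py a11
```

```text
18.125 [ 0.5293 -0.2238  0.1966] [[-0.004, 1.0, -0.011], [0.001, -0.011, -1.0], [-1.0, -0.004, -0.001]] [-0.   0.9 -0.4] 0.469
```

View pics/a11_w.png

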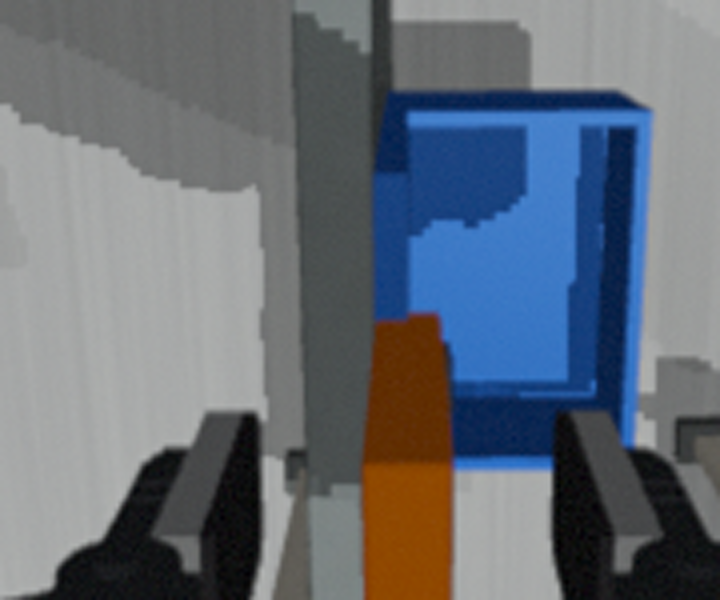

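View pics/a11_s.png

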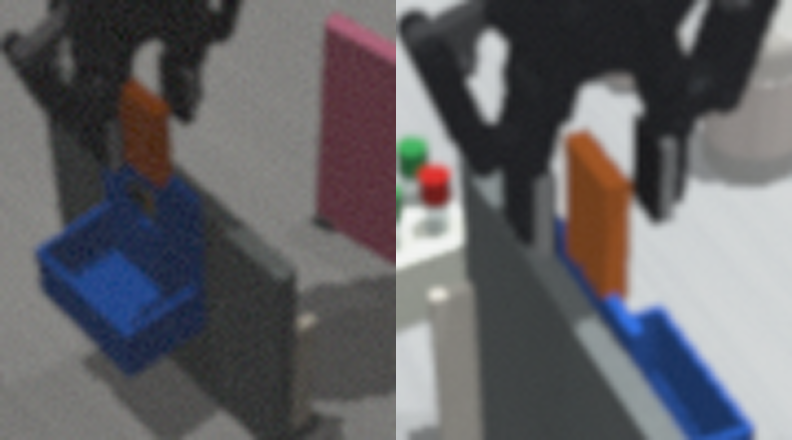

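The jaws are open and the holder hasn't moved. Retreating straight up, then a final look.

Request:
send_rows([
  {"dx": -10, "dy": 0, "dz": 0, "wx": 0, "wy": 0, "wz": 0, "hand": 40},
  {"dx": -30, "dy": 0, "dz": 0, "wx": 0, "wy": 0, "wz": 0, "hand": 40},
  {"dx": -60, "dy": 0, "dz": 0, "wx": 0, "wy": 0, "wz": 0, "hand": 40},
  {"dx": -100, "dy": -20, "dz": 0, "wx": 0, "wy": 0, "wz": 0, "hand": 40},
  {"dx": -130, "dy": -60, "dz": 0, "wx": 0, "wy": 0, "wz": 0, "hand": 40},
  {"dx": -140, "dy": -100, "dz": 0, "wx": 0, "wy": 0, "wz": 0, "hand": 40},
  {"dx": -140, "dy": -100, "dz": 0, "wx": 0, "wy": 0, "wz": 0, "hand": 40},
  {"dx": -140, "dy": -100, "dz": 0, "wx": 0, "wy": 0, "wz": 0, "hand": 40},
])

```text
time: 19.12
eef_pos: [0.4304, -0.223, 0.3373]
orientation: [-0.496, -0.502, -0.498, 0.503]
force: [-0.2, -0.4, 0.8]
opening: 0.467
```

```bash
python3 look.py a12; python3 - <<'E'
import pickle,cv2
d,s=pickle.load(open("a12.pkl","rb"))
cv2.imwrite("pics/final.png",d["scene"]["image"][:,:,::-1])
E
```

```text
19.275 [ 0.4305 -0.2227  0.336 ] [[-0.006, 1.0, -0.011], [0.002, -0.011, -1.0], [-1.0, -0.006, -0.002]] [-0.6  0.4 -0.6] 0.467
```

View pics/a12_s.png

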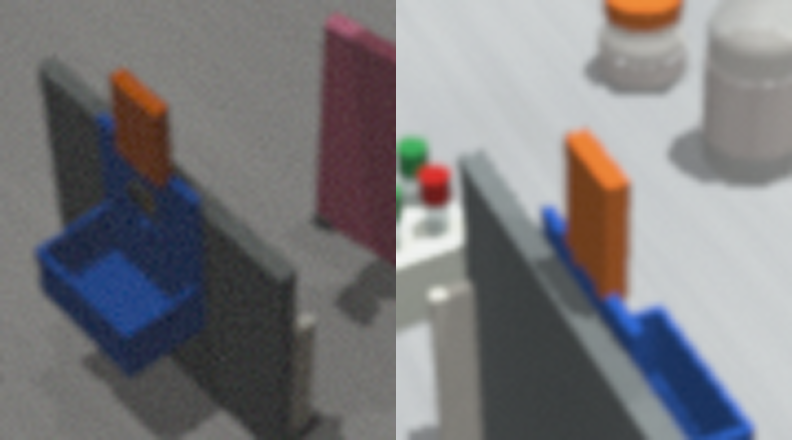

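View pics/final.png

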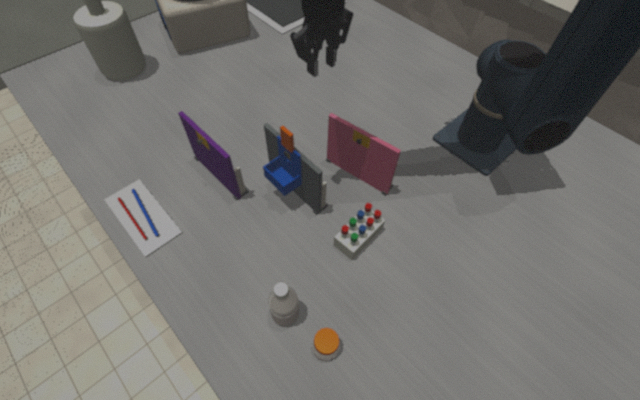

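The holder hangs flat on the grey screen at (284,170) with its tab at (287,138), clear of the robot. The rack, bottle and jar are at the same pixels as at the start.

```bash
python3 -c "
from station import finish_job
print(finish_job())"
```

```text
the job is handed in; nothing more can be done
None
```

The blue holder is hanging on the grey screen's screw, and I handed the job in at about 19 s of the 54 s allowed.

- **Finding the screw:** the wrist camera put it about 1.4 mm sideways (-y) and 7 mm above the pad's centre. A second view with the holder in hand agreed to within about 0.5 mm sideways.
- **Fitting:** I gripped the tab, put the keyhole over the head with no contact force, and met the screen face at about 2 N, at the depth I had measured.
- **Sliding home:** I slid the holder down 25.4 mm to a firm stop in the slot. The highest readings were about 7 N against the screen and about 8.5 N down on the screw. These were read only at the end of each move, so a brief peak in between would not show.
- **One mismatch:** the slide was about 2 mm longer than the nominal 23.5 mm, so the hole probably went over the head slightly above centre.
- **Last checks:** after letting go and backing off, the pictures show the holder hanging flat and still with its tab above the rim. The gripper was clear of it with about zero force, and the rack, bottle and jar were where they started. I could not see the screw in the slot directly; that it is locked home rests on the felt stop and the holder staying put after release.

One move call was refused because its rows lacked some keys. The arm did not move, and I resent it in full.

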